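# Stow the module carrier from its dowel nest in the locking chassis bay

### The arm

A 6-joint arm with a two-finger parallel gripper is mounted at the origin on the work surface. World frame = base frame: x ahead of the robot, y to its left, z up, the work surface at z = 0. Lengths are in mm, angles in degrees, forces in N, time in s.
With the tool pointing down it reaches from about 350 to 850 mm from the base axis. Payload 8.1 kg.
Tool frame: the origin (TCP) lies midway between the tips of the shut fingers; the grasp point (between the pads) lies 19 mm behind it; z points along the fingers, y is the line along which they close (so a half turn about z gives the same grasp; the last joint's range is limited). The gripper opens to 85 mm and grips with 20 to 120 N. Pads are 22 mm wide; open, the fingers measure 114 mm over their backs; the gripper's body (76 mm by 85 mm) begins 54 mm behind the grasp point. The pads swing forward as they close: fully open they stand 13 mm farther back than shut.
Start: joints at [68.617, 7.471, 85.268, -0, 87.261, -4.893], TCP at [170.284, 575.333, 231.292] pointing down, gripper open.
Joint ranges: [-169.43, 169.43], [-51.17, 129.36], [1.28, 143.12], [-76.62, 256.62], [0, 156.53], [-152.29, 152.29]. Speed limits (degrees/s): [136.94, 136.94, 159.86, 180, 180, 180].

### API

Orientations are given as [roll, pitch, yaw] about the fixed x, y, z axes, in that order (R = Rz(yaw) Ry(pitch) Rx(roll)).
In Python, from bench import r gives the robot as it stands.
- The arm moves only by the tool send_rows, never from a script. Its argument "increments" is a list of rows, each a list of 6 numbers: the shift along the tool's x, y, z in mm, then the turn, a rotation vector about the tool's x, y, z in rad. A call has 1 to 5 rows; each row shifts and turns the commanded pose from where the row before left it, along the tool's axes as they then stand; what a row does not reach is not made up. A row lasts 1/8 s, in which the tool goes at most 62.5 mm and 10.7 degrees, less where a joint would pass 70% of its speed; a pose out of reach is approached as far as the arm can. A call is refused whole if a number of a shift passes 62.5 or a number of a turn 0.188, either way. A call with a gripper value outside its range is refused whole. "grip" is the closure, from -1 (fully open) to 1 (shut), set as the call begins (left out, the last holds). The fingers move at their own pace and stop on an object; "grip_force" is the grip in N (left out, the last holds). Time passes only in rows, so rows that do not move let the fingers close. It gives the time, the measured TCP pose, the force, the opening and the grip force at its end, in the units of the state.
- r.sense(): the state, without advancing time (a new reading comes with each control period).
- r.snapshot(name): name is "side" or "top"; returns a dict with "img" (384x512x3 uint8, blue, green, red), "z_map" (384x512 float32, mm along the optical axis (not along the pixel's ray), 0 where there is no reading), "fx", "fy", "cx", "cy" (pixels), "view" (4x4, takes a point from world to camera coordinates). Camera axes: x right, y down, z forward; pixel columns grow to the right and rows downward; lengths in mm; the calibration is good to about 2 mm. A picture is of the moment at which its call begins.
- r.hand_in(): hands the job in; it is judged then, once.
The state is a dict: "time": time; "joint_pos": joint angles; "qd": joint speeds; "joint_efforts": joint torques, N m; "tool_pos": TCP position; "tcp_rot": TCP orientation; "ft_force": force on the tool from outside, world axes, zero at the start; "wrist_torque": the same for the moment, N m; "finger_gap": finger opening in mm; "grip_force": force on a finger pad.
Only numpy, scipy, OpenCV 4.12 (cv2) and the standard library are available. Lean on these libraries where they do the work, as an engineer would, in place of code of your own. Each camera call takes 0.05 s, during which the arm holds its last target. There are 200 camera calls.

### The job

First pull the black locking knob beside the chassis bay out to its detent; then take the module carrier by its cross handle and lift it straight up off the two dowels of the nest, keeping it level so that it does not bind. Set it down gently on the bench in front of the bay's mouth, tail post outward, let go, take it again by its tail post, slide it flat between the guide rails under the chassis roof until it is fully home against the stop, and push the knob back in so that the bolt locks it. Leave the mirror mount, lens mount, reel and meter where they stand.

Things in the scene. Friction and masses are not known exactly. Their poses are not given: they have to be found in the camera images.
- carrier_mid (a point): Module carrier, loose, 0.6 to 0.86 kg: aluminium plate 160 x 120 x 8 mm with a black module box on top; 196 mm long with its tail, 58 mm high. Point over the plate's middle, half-way up, 29 mm above the underside. x runs from the tail to the leading end (plate from x = -80 to +80), y across (+-60), z up. Balances within about 5 mm of the middle.
- handle (a point): Middle of the carrier's cross handle bar, straight above the plate's middle, 51 mm above its underside. The bar is 12 mm thick (along carrier x), 14 mm high, 100 mm long (along carrier y), on a leg at each end; the module box's top is 25 mm below this point. Carrier axes.
- panel (a point): Carrier's upright front panel, 120 mm wide, 5 mm thick: this point is at the middle of its outer face, at carrier x = -80, y = 0, 30 mm above the underside; its top is 52 mm above the underside. Outside it a flat tongue 44 mm wide runs to x = -116. Carrier axes.
- post (a point): Middle of the black upright tail post that stands on the carrier's tongue, at carrier x = -104, y = 0, 40 mm above the underside. The post is 24 mm wide (along carrier y), 16 mm thick (along carrier x); its top is 18 mm above this point, the tongue's surface 32 mm below it. Carrier axes.
- nest: Nest, fixed: dark block 170 x 130 mm (x, y), flat seat 30 mm above the bench, two upright dowels. Origin on the bench at its middle. At the start the carrier lies on the seat, dowels through its holes, its middle and axes the same as the nest's.
- dowel_a (a point): Tip of the steel dowel at nest (-60, +46) mm: 10 mm thick, 26 mm tall above the seat, through an 11.4 mm hole in the carrier's plate; it stands 18 mm above the plate, so the carrier must rise 26 mm to come free.
- dowel_b (a point): Tip of the other dowel, at nest (+60, -46) mm, same size and fit.
- rack: Bench chassis, fixed: aluminium bay open toward its own -x. Origin on the bench exactly where the middle of the carrier's underside comes when it is fully home against the stop (stop wall at x = +80 mm), the carrier's axes then equal to the chassis axes (leading end inward, +x). No floor: the carrier slides on the bench.
- mouth (a point): Middle of the bay's mouth on the bench, chassis (-104, 0) mm: between the ends of two guide rails, 16 mm high, that leave a straight channel 125 mm wide from here inward; outside, the rails flare outward for 24 mm more. Chassis axes.
- roof_edge (a point): Middle of the front edge of the chassis roof, chassis (-22, 0) mm, 72 mm up (underside): 8 mm thick, 150 mm wide, it covers x = -22 to +90. On it two black power-supply boxes from x = +3 inward, up to 147 mm above the bench. Chassis axes.
- knob (a point): Middle of the grip of the black locking knob: cylinder 30 mm thick, 20 mm long, with a 35 mm rim at its outer end; axis level along chassis y, 40 mm above the bench, at chassis (-88, +113) mm with the bolt in. Drawn out along chassis +y, pushed in along -y. Its housing, 56 mm high, spans y = +72 to +92. Chassis axes.
- bolt (a joint): Travel of knob and 10 mm steel bolt. 0 = in: it reaches across the bay's side to chassis y = +46, barring the bay, or locking the carrier by passing 3 mm behind its front panel. 0.022 m = drawn out, clear of the channel. A spring detent holds it at each end; about 6 N takes it over the middle, then it goes on by itself.
- mirror_mid (a point): Mirror mount on a pedestal post, 165 mm high, foot 56 mm across, head 56 mm wide, loose; a bystander. Point on the axis half-way up.
- lens_mid (a point): Lens mount on a pedestal post, 115 mm high, foot 56 mm across, head 50 mm wide, loose; a bystander. Point on the axis half-way up.
- reel_mid (a point): Empty grey reel standing on its end, 68 mm across, 58 mm high, loose; a bystander. Point at its centre.
- meter_mid (a point): Hand-held power meter lying flat, 150 x 78 x 34 mm (x, y, z), loose; a bystander. Point at its centre.
Things that resemble listed ones, but are neither listed nor needed, are in the scene too. Leave any turquoise look-alike of the nest alone.

How it is judged:
By the outcome, as a careful person would: the job done as asked, in the order asked, and still so for the second after the job is handed in, with the robot touching nothing.
It also fails if it takes over 72 s, if anything falls off the work surface, if the arm or the gripper's body presses on something with over 40 N, if the wrist force passes 120 N, or if a joint passes its speed limit or range.

## Working session

There is one attempt and no reset: what is moved stays moved. The work goes in short steps, Python scripts to look and compute and a tool call to move; the robot and the scene stay as the last step left them, time stands still between calls to the robot, and variables do not carry over. Pictures are saved under pics/ and viewed, at most 10 in all, crops included, and the job is handed in when it is done.

Besides the shell and the picture viewer there is one more tool, called after "Emit:" as name([rows], argument=value, ...), one row to a line, values as JSON. send_rows: Moves the arm, as the interface text tells. Its arguments: {"type":"object","properties":{"increments":{"type":"array"},"grip":{"type":"number"},"grip_force":{"type":"number"}},"required":["increments"]}

```bash
mkdir -p pics; ls
python3 - <<'E'
from bench import r
import cv2,numpy as np,pickle
print(r.sense())
for n in("top","side"):
    s=r.snapshot(n); cv2.imwrite(f"pics/{n}0.png",cv2.resize(s["img"],(800,600),interpolation=cv2.INTER_CUBIC)); pickle.dump(s,open(f"{n}0.pkl","wb"))
    print(n,s["fx"],s["fy"],s["cx"],s["cy"]);print(np.round(s["view"],3))
E
```

```text
pics
{'time': 0.0, 'joint_pos': array([ 6.86182376e+01,  7.51372022e+00,  8.53292435e+01, -4.87263611e-04,
        8.72620883e+01, -4.89500106e+00]), 'qd': array([-0.04150103, -0.02140367, -0.02879253, -0.06458092, -0.10315399,
       -0.00981469]), 'joint_efforts': array([-3.38918413e-03, -5.69397712e+01, -5.00550163e+01, -8.54927603e-04,
        1.50289916e-02, -6.41473008e-06]), 'tool_pos': array([170.07602826, 574.81674288, 230.25924844]), 'tcp_rot': array([-1.79895290e+02, -8.47919904e-03,  1.63513255e+02]), 'ft_force': array([ 0.59159065,  0.04106721, -0.91510644]), 'wrist_torque': array([-0.03034859,  0.02223664, -0.04999017]), 'grip_force': 0.0, 'finger_gap': 85.32521360578983}
top 415.82838670426105 415.82838670426105 255.94478753193533 188.39962872619682
[[-1.900000e-02 -1.000000e+00 -1.100000e-02  9.491400e+01]
 [-9.880000e-01  2.100000e-02 -1.540000e-01  4.939230e+02]
 [ 1.540000e-01  8.000000e-03 -9.880000e-01  1.354116e+03]
 [ 0.000000e+00  0.000000e+00  0.000000e+00  1.000000e+00]]
side 418.8819446079922 418.8819446079922 255.91762799405572 191.5482270112255
[[ 7.590000e-01 -6.510000e-01  1.100000e-02 -3.333560e+02]
 [-3.430000e-01 -4.140000e-01 -8.430000e-01  2.674110e+02]
 [ 5.530000e-01  6.360000e-01 -5.380000e-01  1.085456e+03]
 [ 0.000000e+00  0.000000e+00  0.000000e+00  1.000000e+00]]
```

View pics/top0.png

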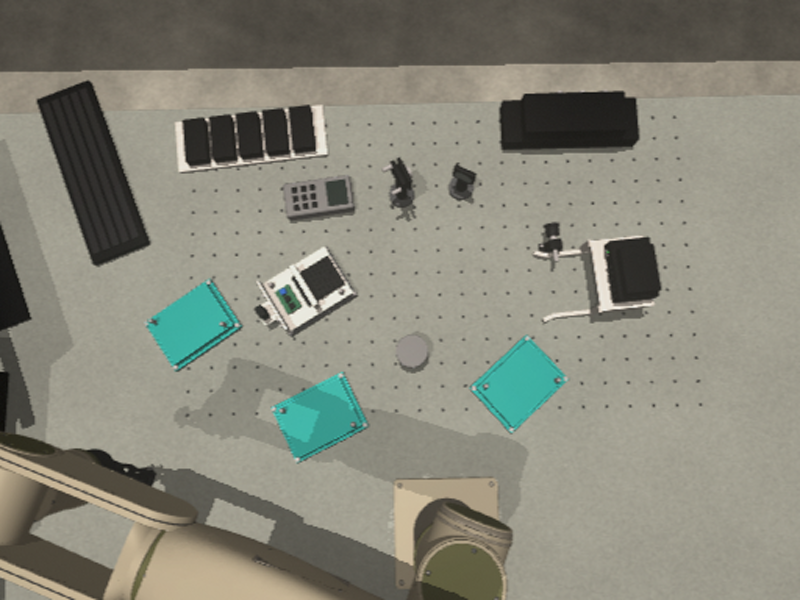

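View pics/side0.png

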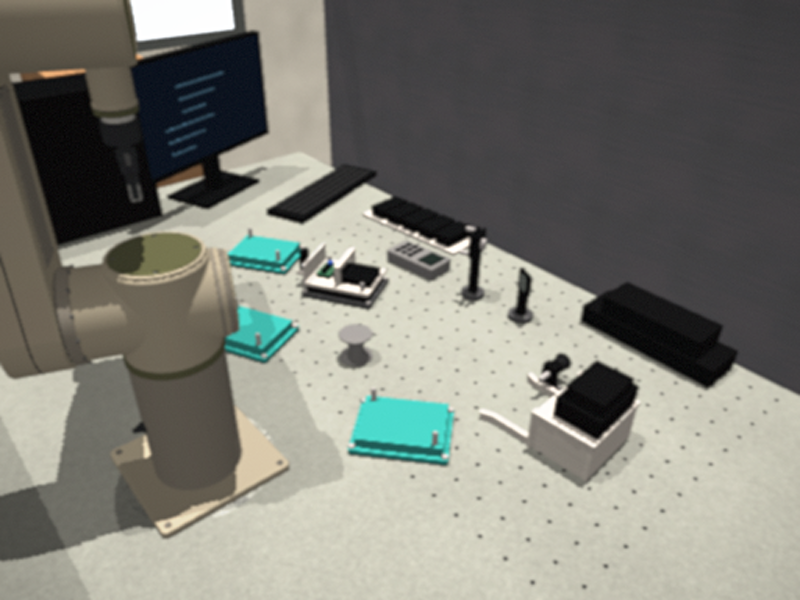

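```bash
cat > h.py <<'E'
import numpy as np,cv2,pickle
def world(s):
    z=s["z_map"]; v,u=np.mgrid[:z.shape[0],:z.shape[1]]
    c=np.stack([(u-s["cx"])/s["fx"]*z,(v-s["cy"])/s["fy"]*z,z],-1)
    V=s["view"]; w=(c-V[:3,3])@V[:3,:3]; w[z==0]=np.nan
    return w
def proj(s,p):
    V=s["view"]; c=V[:3,:3]@np.asarray(p,float)+V[:3,3]
    return s["fx"]*c[0]/c[2]+s["cx"], s["fy"]*c[1]/c[2]+s["cy"]
def crop(s,u0,v0,u1,v1,k,name):
    cv2.imwrite("pics/"+name,cv2.resize(s["img"][v0:v1,u0:u1],None,fx=k,fy=k,interpolation=cv2.INTER_CUBIC))
def rect(p):
    (c,sz,a)=cv2.minAreaRect(p[:,:2].astype(np.float32)); return np.round(c,1),np.round(sz,1),round(a,2)
E
python3 - <<'E'
from h import *
s=pickle.load(open("top0.pkl","rb")); w=world(s); b=s["img"].astype(int)
def reg(x0,y0,x1,y1): return np.s_[int(y0*.64):int(y1*.64),int(x0*.64):int(x1*.64)]
print("bench z",np.nanmedian(w[reg(380,300,395,420)][...,2]))
C=w[reg(240,235,370,345)].reshape(-1,3)
for lo,hi in((80,92),(50,75),(34,60)):
    m=(C[:,2]>lo)&(C[:,2]<hi); print("car",lo,hi,m.sum(),rect(C[m]),C[m].mean(0).round(1))
m=C[:,2]>33; print("all",rect(C[m]))
K=w[reg(520,205,680,335)].reshape(-1,3)
for lo,hi in((140,155),(72,84),(8,22)):
    m=(K[:,2]>lo)&(K[:,2]<hi); print("rack",lo,hi,m.sum(),rect(K[m]),np.median(K[m],0).round(1))
P=w[reg(530,210,572,275)].reshape(-1,3); m=P[:,2]>25; print("knob",m.sum(),rect(P[m]),P[m].min(0),P[m].max(0))
crop(s,150,140,250,225,8,"c1.png"); crop(s,335,135,435,210,8,"k1.png")
for n,q in dict(mir=(385,150,418,215),lens=(445,155,480,205),reel=(390,325,435,375),meter=(275,170,360,225)).items():
    Q=w[reg(*q)].reshape(-1,3);m=Q[:,2]>12; print(n,Q[m].min(0).round(),Q[m].max(0).round())
E
```

```text
bench z -0.11676469008068377
car 80 92 198 (array([485.5, 332.8]), array([115.3, 118. ]), 30.94) [492.7 320.7  86.1]
car 50 75 633 (array([497.3, 296.5]), array([114.3, 185.2]), 23.92) [519.8 274.4  56.8]
car 34 60 1481 (array([504.4, 303.1]), array([121.2, 196. ]), 30.41) [509.4 289.4  45.4]
all (array([504.4, 303.1]), array([121.2, 196. ]), 30.41)
rack 140 155 694 (array([ 521.4, -390. ]), array([95.3, 71.1]), 5.32) [ 520.2 -389.2  147.2]
rack 72 84 517 (array([ 527.6, -373.1]), array([153.7, 116.9]), 5.42) [ 509.  -338.3   79.8]
rack 8 22 251 (array([ 560.4, -351.3]), array([332.9, 260.2]), 87.56) [ 580.4 -272.6   14.6]
knob 178 (array([ 601.7, -246. ]), array([80.8, 33.9]), 3.93) [ 561.50573921 -261.73478092   27.25122886] [ 643.19744946 -226.3473001    63.44917407]
mir [694.  56.  12.] [755. 110. 172.]
lens [714. -81.  12.] [764. -28. 122.]
reel [342.  31.  50.] [408.  97.  67.]
meter [675. 187.  12.] [768. 340.  44.]
```

View pics/c1.png

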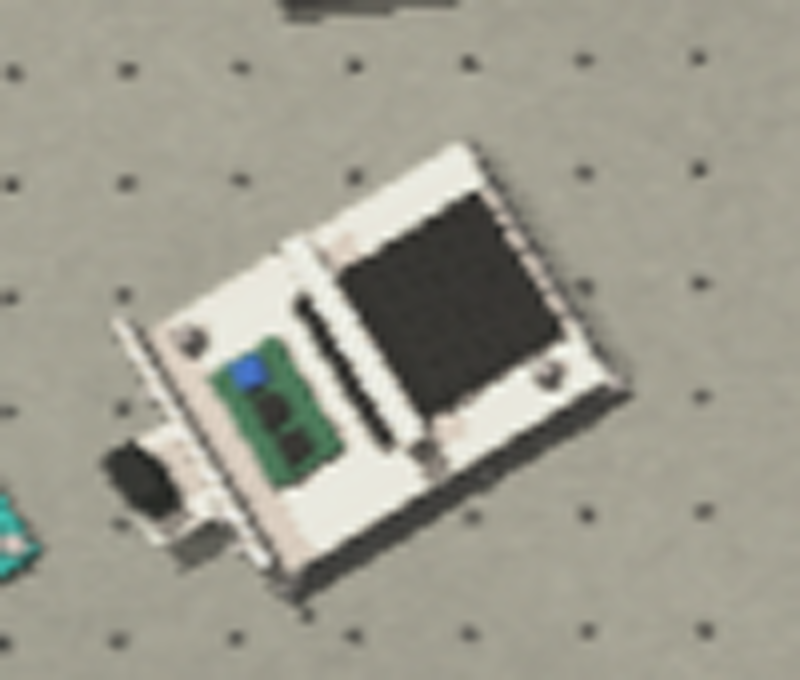

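View pics/k1.png

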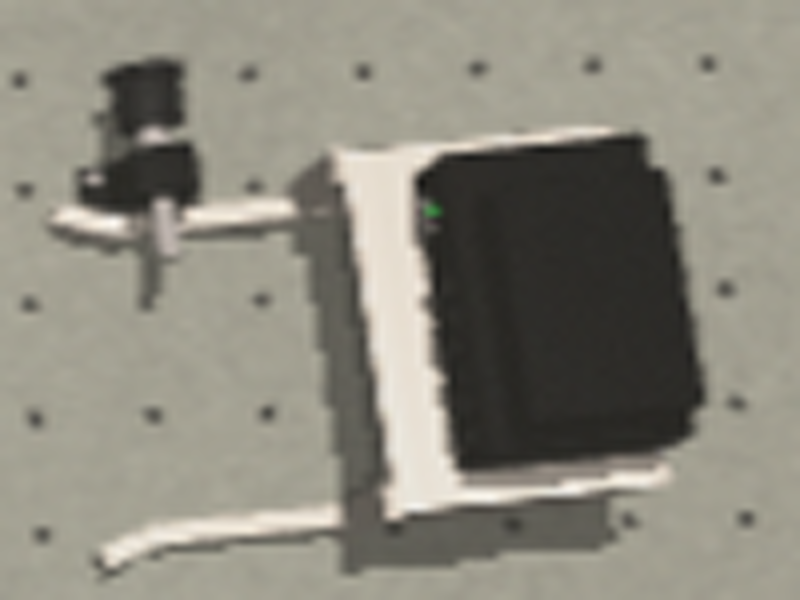

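The top view shows the carrier in its nest, with the post at crop pixel (145,480) and the handle running from (300,250) to (420,440). It also shows the chassis with its mouth facing left and the knob at crop pixel (150,95). I'll overlay my pose estimates to check them.

```bash
cat >> h.py <<'E'
def fr(o,yaw,p):
    c,s_=np.cos(np.radians(yaw)),np.sin(np.radians(yaw)); p=np.asarray(p,float)
    return np.array([o[0]+c*p[0]-s_*p[1],o[1]+s_*p[0]+c*p[1],p[2]])
def box(x0,x1,y0,y1,z): return [(x0,y0,z),(x1,y0,z),(x1,y1,z),(x0,y1,z)]
def overlay(s,o,yaw,polys,u0,v0,u1,v1,k):
    im=cv2.resize(s["img"][v0:v1,u0:u1],None,fx=k,fy=k,interpolation=cv2.INTER_CUBIC)
    for P in polys:
        q=np.array([proj(s,fr(o,yaw,p)) for p in P]); q=((q-[u0,v0]+.5)*k-.5)
        cv2.polylines(im,[q.round().astype(np.int32)],True,(0,0,255),1)
    return im
RACK=[box(-22,90,-75,75,80),box(-104,-22,62.5,62.5,16),box(-104,-22,-62.5,-62.5,16),box(-103,-73,103,123,40),box(-100,-76,72,92,56),box(-93,-83,46,72,45)]
def CAR(z): return [box(-80,80,-60,60,z+8),box(-6,6,-50,50,z+58),box(-112,-96,-12,12,z+58),box(-80,-75,-60,60,z+52),box(-65,-55,41,51,z+26),box(55,65,-51,-41,z+26)]
E
python3 - <<'E'
from h import *
s=pickle.load(open("top0.pkl","rb"))
a=overlay(s,(513.5,287.6),-59.6,CAR(30),153,140,248,225,4.2)
b=overlay(s,(524.4,-339.3),-84.6,RACK,335,135,430,220,4.2)
cv2.imwrite("pics/ov.png",np.hstack([a,b]))
E
```

```text
(no output)
```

View pics/ov.png

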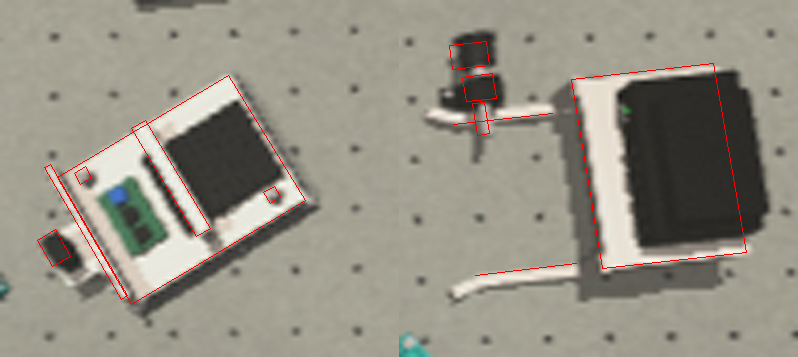

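The overlay fits to about 2 mm: carrier mid ≈ (512.5,286) at yaw −59.6, rack origin ≈ (524.4,−340) at yaw −84.6. Next I turn the tool to yaw 5.4 and travel to above the knob.

Emit:
send_rows([
  [0, 0, 0, 0, 0, 0.184],
  [0, 0, 0, 0, 0, 0.184],
  [0, 0, 0, 0, 0, 0.184],
  [0, 0, 0, 0, 0, 0.184],
  [0, 0, 0, 0, 0, 0.184],
], grip=-1)

```text
time: 0.72
tool_pos: [170.2, 575.0, 230.7]
tcp_rot: [-180.0, 0.0, 110.4]
ft_force: [0.4, 0.5, -0.5]
finger_gap: 85.5
grip_force: 0.0
```

Emit:
send_rows([
  [0, 0, 0, 0, 0, 0.184],
  [0, 0, 0, 0, 0, 0.184],
  [0, 0, 0, 0, 0, 0.184],
  [0, 0, 0, 0, 0, 0.184],
  [0, 0, 0, 0, 0, 0.184],
])

```text
time: 1.35
tool_pos: [170.1, 575.0, 230.6]
tcp_rot: [180.0, 0.1, 57.7]
ft_force: [-0.2, -0.6, -0.6]
finger_gap: 85.2
grip_force: 0.0
```

Emit:
send_rows([
  [0, 0, 0, 0, 0, 0.184],
  [0, 0, 0, 0, 0, 0.184],
  [0, 0, 0, 0, 0, 0.184],
  [0, 0, 0, 0, 0, 0.184],
  [0, 0, 0, 0, 0, 0.184],
])

```text
time: 1.98
tool_pos: [173.9, 573.5, 230.6]
tcp_rot: [-179.9, 0.3, 5.7]
ft_force: [0.4, 1.2, 0.2]
finger_gap: 85.0
grip_force: 0.0
```

Emit:
send_rows([
  [22, 50, 0, 0, 0, 0],
  [22, 50, 0, 0, 0, 0],
  [22, 50, 0, 0, 0, 0],
  [22, 50, 0, 0, 0, 0],
  [22, 50, 0, 0, 0, 0],
])

```text
time: 2.6
tool_pos: [309.4, 334.4, 229.9]
tcp_rot: [-179.9, 0.2, 5.8]
ft_force: [0.9, 0.7, 0.1]
finger_gap: 85.4
grip_force: 0.0
```

Emit:
send_rows([
  [22, 50, 0, 0, 0, 0],
  [22, 50, 0, 0, 0, 0],
  [22, 50, 0, 0, 0, 0],
  [22, 50, 0, 0, 0, 0],
  [22, 50, 0, 0, 0, 0],
])

```text
time: 3.22
tool_pos: [444.0, 96.7, 229.1]
tcp_rot: [-179.9, 0.2, 5.8]
ft_force: [1.8, 0.7, 0.4]
finger_gap: 85.1
grip_force: 0.0
```

Emit:
send_rows([
  [22, 50, 0, 0, 0, 0],
  [22, 50, 0, 0, 0, 0],
  [22, 50, 0, 0, 0, 0],
  [22, 50, 0, 0, 0, 0],
  [22, 50, 0, 0, 0, 0],
])

```text
time: 3.85
tool_pos: [578.8, -140.8, 227.8]
tcp_rot: [-179.9, 0.3, 5.8]
ft_force: [0.9, 0.5, -0.3]
finger_gap: 85.0
grip_force: 0.0
```

Emit:
send_rows([
  [25, 52, 0, 0, 0, 0],
  [25, 52, 0, 0, 0, 0],
  [0, 0, 0, 0, 0, 0],
])

```text
time: 4.22
tool_pos: [638.4, -241.0, 224.0]
tcp_rot: [-179.8, 0.5, 5.6]
ft_force: [-0.4, -0.6, -1.1]
finger_gap: 84.8
grip_force: 0.0
```

Emit:
send_rows([
  [-5, 0, 40, 0, 0, 0],
  [-4, 0, 40, 0, 0, 0],
  [0, 0, 40, 0, 0, 0],
  [0, 0, 0, 0, 0, 0],
  [0, 0, 0, 0, 0, 0],
])

```text
time: 4.85
tool_pos: [629.8, -238.1, 109.8]
tcp_rot: [-179.9, 0.1, 5.8]
ft_force: [0.1, -0.7, 0.9]
finger_gap: 85.6
grip_force: 0.0
```

Run:
```python
from bench import r
from h import *
st=r.sense(); print(st["tool_pos"],st["tcp_rot"])
s=r.snapshot("side"); t=r.snapshot("top")
kc=fr((524.4,-340),-84.6,(-88,113,40)); print(kc)
u,v=proj(s,kc); u=int(u);v=int(v)
a=cv2.resize(s["img"][v-50:v+35,u-45:u+50],None,fx=4.2,fy=4.2,interpolation=cv2.INTER_CUBIC)
b=overlay(t,(524.4,-340),-84.6,RACK,335,135,430,220,4.2)
cv2.imwrite("pics/kn2.png",np.hstack([a,b]))
```

```text
[ 629.79543114 -238.12366218  109.81283857] [-1.79921022e+02  1.47325656e-01  5.82001787e+00]
[ 628.61697043 -241.75630771   40.        ]
```

View pics/kn2.png

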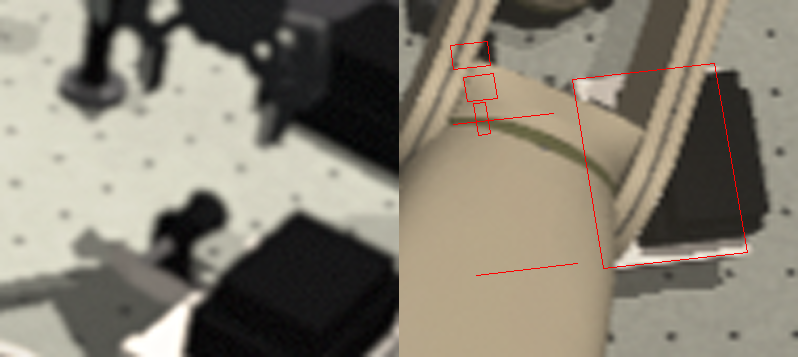

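Emit:
send_rows([
  [-4, 3.5, 20, 0, 0, 0],
  [0, 0, 30, 0, 0, 0],
  [0, 0, 24, 0, 0, 0],
  [0, 0, 14, 0, 0, 0],
  [0, 0, 0, 0, 0, 0],
])

```text
time: 5.58
tool_pos: [624.0, -241.7, 18.3]
tcp_rot: [-179.8, 0.4, 5.8]
ft_force: [-1.1, 0.3, 0.8]
finger_gap: 85.5
grip_force: 0.0
```

Emit:
send_rows([
  [0, 0, 0, 0, 0, 0],
  [0, 0, 0, 0, 0, 0],
  [0, 0, 0, 0, 0, 0],
  [0, 0, 0, 0, 0, 0],
], grip=1, grip_force=50)

```text
time: 6.08
tool_pos: [626.4, -246.2, 22.2]
tcp_rot: [179.7, 0.0, 5.7]
ft_force: [1.4, -13.9, 1.1]
finger_gap: 28.7
grip_force: 49.9
```

Emit:
send_rows([
  [0, 4, 0, 0, 0, 0],
  [5, 0, 0, 0, 0, 0],
  [6, 0, 0, 0, 0, 0],
  [6, 0, 0, 0, 0, 0],
  [5, 0, 0, 0, 0, 0],
])

```text
time: 6.7
tool_pos: [648.5, -244.5, 21.9]
tcp_rot: [-180.0, 0.1, 5.8]
ft_force: [-16.2, -1.6, 18.6]
finger_gap: 28.7
grip_force: 51.9
```

Emit:
send_rows([
  [0, 0, 0, 0, 0, 0],
  [0, 0, 0, 0, 0, 0],
])

```text
time: 6.95
tool_pos: [648.3, -244.5, 22.0]
tcp_rot: [-180.0, 0.1, 5.8]
ft_force: [-3.2, 0.1, 10.0]
finger_gap: 28.2
grip_force: 51.0
```

Emit:
send_rows([
  [0, 0, 0, 0, 0, 0],
  [0, 0, 0, 0, 0, 0],
  [0, 0, 0, 0, 0, 0],
], grip=-1)

```text
time: 7.32
tool_pos: [647.1, -243.5, 19.4]
tcp_rot: [-179.9, 0.3, 5.8]
ft_force: [-0.5, 0.1, -0.1]
finger_gap: 80.8
grip_force: 0.0
```

Emit:
send_rows([
  [0, 0, -20, 0, 0, 0],
  [0, 0, -45, 0, 0, 0],
  [0, 0, -50, 0, 0, 0],
  [0, 0, -50, 0, 0, 0],
  [0, 0, 0, 0, 0, 0],
])

```text
time: 7.95
tool_pos: [651.5, -245.6, 193.9]
tcp_rot: [179.8, -0.4, 5.8]
ft_force: [-0.1, 0.0, 0.9]
finger_gap: 85.1
grip_force: 0.0
```

Emit:
send_rows([
  [0, 0, 0, 0, 0, -0.143],
  [0, 0, 0, 0, 0, -0.143],
  [0, 0, 0, 0, 0, -0.143],
  [15, -52, 0, 0, 0, 0],
  [15, -53, 0, 0, 0, 0],
])

```text
time: 8.57
tool_pos: [620.2, -137.5, 185.0]
tcp_rot: [-179.8, 0.2, 30.3]
ft_force: [-0.1, 0.4, -0.0]
finger_gap: 85.5
grip_force: 0.0
```

Emit:
send_rows([
  [15, -53, 0, 0, 0, 0],
  [15, -53, 0, 0, 0, 0],
  [15, -53, 0, 0, 0, 0],
  [15, -53, 0, 0, 0, 0],
  [15, -53, 0, 0, 0, 0],
])

```text
time: 9.2
tool_pos: [550.8, 129.9, 186.3]
tcp_rot: [-179.8, 0.1, 30.4]
ft_force: [0.7, -0.2, -1.2]
finger_gap: 85.1
grip_force: 0.0
```

Emit:
send_rows([
  [15, -53, 0, 0, 0, 0],
  [15, -53, 0, 0, 0, 0],
  [15, -53, 0, 0, 0, 0],
  [0, 0, 20, 0, 0, 0],
  [0, 0, 20, 0, 0, 0],
])

```text
time: 9.82
tool_pos: [509.6, 288.1, 145.3]
tcp_rot: [-179.8, 0.2, 30.4]
ft_force: [0.3, -0.6, 0.2]
finger_gap: 85.6
grip_force: 0.0
```

Emit:
send_rows([
  [0, 0, 0, 0, 0, 0],
  [0, 0, 0, 0, 0, 0],
])

```text
time: 10.07
tool_pos: [510.3, 287.1, 146.3]
tcp_rot: [-179.8, 0.2, 30.3]
ft_force: [0.2, 0.5, 0.4]
finger_gap: 85.5
grip_force: 0.0
```

Run:
```python
from bench import r
from h import *
st=r.sense(); print(st["tool_pos"],st["tcp_rot"])
s=r.snapshot("side"); t=r.snapshot("top")
pickle.dump((s,t),open("n1.pkl","wb"))
u,v=map(int,proj(s,(505,300,100)))
a=overlay(s,(512.5,286),-59.6,CAR(30),u-47,v-50,u+48,v+35,4.2)
b=overlay(t,(524.4,-343),-84.6,RACK,335,135,430,220,4.2)
cv2.imwrite("pics/h2.png",np.hstack([a,b]))
```

```text
[510.27589165 287.09246962 146.33907378] [-179.79413101    0.18641169   30.27168028]
```

View pics/h2.png

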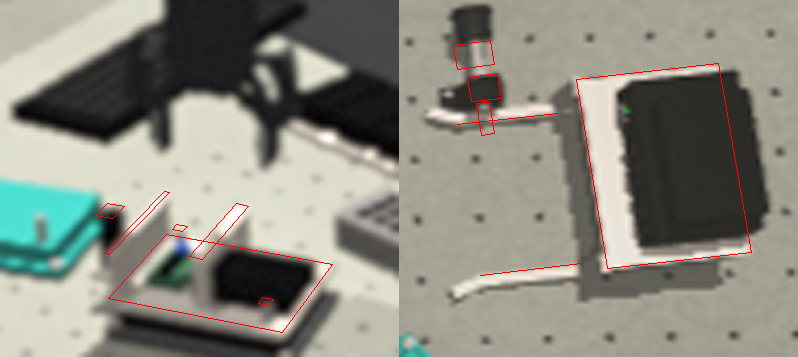

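Left crop: the overlay matches the carrier in the side view, and the fingers straddle the handle. Right crop: the knob is out and the bolt is withdrawn. I'll descend onto the handle and close softly.

Emit:
send_rows([
  [1, 2, 30, 0, 0, 0],
  [0, 0, 30, 0, 0, 0],
  [0, 0, 16, 0, 0, 0],
  [0, 0, 6, 0, 0, 0],
  [0, 0, 0, 0, 0, 0],
])

```text
time: 10.8
tool_pos: [511.8, 287.3, 65.0]
tcp_rot: [-179.8, 0.1, 30.4]
ft_force: [0.3, -0.8, 0.9]
finger_gap: 85.4
grip_force: 0.0
```

Emit:
send_rows([
  [0, 0, 0, 0, 0, 0],
  [0, 0, 0, 0, 0, 0],
  [0, 0, 0, 0, 0, 0],
  [0, 0, 0, 0, 0, 0],
  [0, 0, 0, 0, 0, 0],
], grip=1, grip_force=30)

```text
time: 11.42
tool_pos: [511.6, 287.1, 64.7]
tcp_rot: [-179.8, 0.1, 30.4]
ft_force: [1.0, -1.4, 2.8]
finger_gap: 11.2
grip_force: 31.1
```

Run:
```python
from bench import r
from h import *
s=r.sense(); print({k:np.round(s[k],2) for k in("tool_pos","tcp_rot","ft_force","wrist_torque","finger_gap")})
R=cv2.Rodrigues(np.array([0,0,np.radians(30.4)]))[0]@np.diag([1,-1,-1]); print("tool F",R.T@s["ft_force"],"T",R.T@s["wrist_torque"])
```

```text
{'tool_pos': array([511.65, 287.1 ,  64.66]), 'tcp_rot': array([-1.7981e+02,  1.4000e-01,  3.0380e+01]), 'ft_force': array([ 1.  , -1.39,  2.77]), 'wrist_torque': array([-0.22,  0.01,  0.14]), 'finger_gap': np.float64(11.24)}
tool F [ 0.16205647  1.70367672 -2.77248117] T [-0.1864939 -0.1247703 -0.1445634]
```

Emit:
send_rows([
  [0, 0.5, 0, 0, 0, 0],
  [0, 0, 0, 0, 0, 0],
  [0, 0, -1, 0, 0, 0],
  [0, 0, -2, 0, 0, 0],
  [0, 0, -3, 0, 0, 0],
], grip_force=80)

```text
time: 12.05
tool_pos: [511.0, 286.1, 69.0]
tcp_rot: [-179.8, 0.3, 30.4]
ft_force: [3.0, 0.6, -10.3]
finger_gap: 10.5
grip_force: 77.9
```

Emit:
send_rows([
  [0, 0, -3, 0, 0, 0],
  [0, 0, -3, 0, 0, 0],
])

```text
time: 12.3
tool_pos: [511.3, 286.5, 76.1]
tcp_rot: [-179.8, 0.2, 30.4]
ft_force: [1.7, -0.6, -8.9]
finger_gap: 10.1
grip_force: 78.0
```

```bash
cat >> h.py <<'E'
def stat(r):
    s=r.sense(); print({k:np.round(s[k],2) for k in("time","tool_pos","tcp_rot","ft_force","wrist_torque","finger_gap")})
    y=s["tcp_rot"][2]
    R=cv2.Rodrigues(np.array([0,0,np.radians(y)]))[0]@np.diag([1,-1,-1]); print("tool F",R.T@s["ft_force"],"T",R.T@s["wrist_torque"])
E
python3 -c "
from bench import r
from h import *
stat(r)"
```

```text
{'time': np.float64(12.3), 'tool_pos': array([511.27, 286.48,  76.15]), 'tcp_rot': array([-179.79,    0.23,   30.37]), 'ft_force': array([ 1.68, -0.58, -8.95]), 'wrist_torque': array([-0.01, -0.42,  0.09]), 'finger_gap': np.float64(10.09)}
tool F [1.15521974 1.35219663 8.94564766] T [-0.21950787  0.3593378  -0.08810988]
```

Emit:
send_rows([
  [0, 0, -4, 0, 0, 0],
  [0, 0, -4, 0, 0, 0],
  [0, 0, -4, 0, 0, 0],
  [0, 0, -4, 0, 0, 0],
  [0, 0, -6, 0, 0, 0],
])

```text
time: 12.92
tool_pos: [511.5, 286.7, 98.5]
tcp_rot: [-179.8, 0.2, 30.4]
ft_force: [0.0, 0.4, -8.0]
finger_gap: 10.7
grip_force: 78.1
```

Emit:
send_rows([
  [0, 0, -10, 0, 0, 0],
  [0, 0, -15, 0, 0, 0],
  [0, 0, -20, 0, 0, 0],
  [0, 0, -15, 0, 0, 0],
  [0, 0, 0, 0, 0, 0],
])

```text
time: 13.55
tool_pos: [513.5, 287.2, 161.1]
tcp_rot: [-179.8, -0.1, 30.4]
ft_force: [0.5, 0.1, -8.2]
finger_gap: 10.5
grip_force: 78.2
```

Run:
```python
from bench import r
from h import *
stat(r)
s=r.snapshot("side"); t=r.snapshot("top")
pickle.dump((s,t),open("n2.pkl","wb"))
w=world(t)
# rack fit from depth: roof points, rails
from scipy.optimize import minimize
s0=pickle.load(open("top0.pkl","rb"))
for nm,S in(("t0",s0),("now",t)):
    w=world(S); R=w[135:215,335:435].reshape(-1,3); R=R[~np.isnan(R[:,2])]
    c,sn=np.cos(np.radians(-84.6)),np.sin(np.radians(-84.6)); d=R[:,:2]-[524.4,-340]
    X=d[:,0]*c+d[:,1]*sn; Y=-d[:,0]*sn+d[:,1]*c; Z=R[:,2]
    roof=(Z>76)&(Z<84)
    for lo in range(-70,70,20):
        m=roof&(Y>lo)&(Y<lo+20); print("front edge Y",lo+10,np.sort(X[m])[:4].round(1))
    for lo in range(-22,0,11):
        m=roof&(X>lo)&(X<lo+11); print("side X",lo,np.sort(Y[m])[:3].round(1),np.sort(Y[m])[-3:].round(1))
    rl=(Z>12)&(Z<20)
    for lo in range(-100,-30,10):
        m=rl&(X>lo)&(X<lo+10); p=Y[m&(Y>40)];q=Y[m&(Y<-40)]; print("rail",lo+5,np.sort(p)[:2].round(1),np.sort(q)[-2:].round(1))
```

```text
{'time': np.float64(13.55), 'tool_pos': array([513.5 , 287.25, 161.06]), 'tcp_rot': array([-1.7982e+02, -1.0000e-01,  3.0370e+01]), 'ft_force': array([ 0.49,  0.15, -8.15]), 'wrist_torque': array([-0.03, -0.02, -0.02]), 'finger_gap': np.float64(10.52)}
tool F [0.4972579  0.1181891  8.15234386] T [-0.03590023  0.00522661  0.01808886]
front edge Y -60 [-25.1 -20.9 -20.  -19.5]
front edge Y -40 [-20.2 -19.5 -18.6 -18.2]
front edge Y -20 [-21.7 -19.5 -19.3 -19. ]
front edge Y 0 [-19.9 -17.7 -17.5 -17.1]
front edge Y 20 [-20.1 -19.9 -19.9 -19.4]
front edge Y 40 [-20.9 -19.7 -19.4 -18.7]
front edge Y 60 [-23.6 -22.8 -20.9 -18.9]
side X -22 [-76.8 -74.2 -73.6] [72.5 73.5 76.8]
side X -11 [-76.  -75.6 -75.2] [67.9 70.8 71.5]
rail -95 [61.7 62. ] [-66.4 -63.1]
rail -85 [64.7 67.8] [-64.4 -63.4]
rail -75 [62.6 66.6] [-65.7 -65.4]
rail -65 [61.4 62.6] [-69.6 -63.3]
rail -55 [64.3 65. ] [-67.9 -67.6]
rail -45 [62.1 63.4] [-65.7 -65. ]
rail -35 [61. 62.] [-66.1 -63.6]
front edge Y -60 [-25.  -23.4 -21.2 -20.7]
front edge Y -40 [-20.5 -20.2 -19.7 -19.5]
front edge Y -20 [-20.7 -19.3 -18.3 -18.1]
front edge Y 0 [-20.  -19.8 -19.7 -18.4]
front edge Y 20 [-20.4 -20.3 -19.9 -19.1]
front edge Y 40 [-20.  -19.  -18.9 -18.1]
front edge Y 60 [-23.2 -23.  -22.4 -19.5]
side X -22 [-73.9 -73.4 -73.2] [72.8 73.2 75.9]
side X -11 [-76.1 -75.7 -75.1] [70.3 70.8 71.3]
rail -95 [61.8 62.7] [-63.3 -63. ]
rail -85 [63.7 63.8] [-64.8 -63.8]
rail -75 [62.5 63. ] [-66.1 -66. ]
rail -65 [61.2 61.4] [-63.6 -63.4]
rail -55 [60.9 61.1] [-64.8 -64.1]
rail -45 [62.4 62.7] [-65.3 -65. ]
rail -35 [61.  61.6] [-66.6 -63.6]
```

Emit:
send_rows([
  [-3, 25, 0, 0, 0, 0],
  [-6, 50, 0, 0, 0, 0],
  [-6, 50, 0, 0, 0, 0],
  [-6, 50, 0, 0, 0, 0],
  [-6, 50, 0, 0, 0, 0],
])

```text
time: 14.28
tool_pos: [602.2, 77.3, 156.2]
tcp_rot: [-179.7, 0.3, 30.4]
ft_force: [0.4, 0.7, -7.8]
finger_gap: 10.3
grip_force: 78.6
```

Run:
```python
from bench import r
import numpy as np
s=r.sense(); p=s["tool_pos"]; print(p,s["tcp_rot"])
a=np.radians(5.4); d=np.array([502.3,-118])-p[:2]
print("after yaw: tool x,y",d@[np.cos(a),np.sin(a)],d@[np.sin(a),-np.cos(a)])
```

```text
[602.19609556  77.2981526  156.22733307] [-179.73316152    0.25845627   30.37980447]
after yaw: tool x,y -117.83193288963824 185.03035942707695
```

I translated before turning, so the carrier is a bit close to the mirror. Wrist forces show no contact, so I'll back away first and then turn.

Emit:
send_rows([
  [-30, 0, 0, 0, 0, 0],
  [-50, 0, 0, 0, 0, 0],
  [-30, 0, 0, 0, 0, 0],
  [0, 0, 0, 0, 0, 0.145],
  [0, 0, 0, 0, 0, 0.145],
])

```text
time: 14.9
tool_pos: [506.6, 22.9, 156.9]
tcp_rot: [-179.8, 0.3, 13.4]
ft_force: [0.5, -0.3, -7.8]
finger_gap: 10.4
grip_force: 79.4
```

Emit:
send_rows([
  [0, 0, 0, 0, 0, 0.145],
  [0, 0, 0, 0, 0, 0],
  [0, 0, 0, 0, 0, 0],
])

```text
time: 15.28
tool_pos: [507.2, 23.2, 157.3]
tcp_rot: [-179.9, 0.3, 5.6]
ft_force: [0.8, 0.5, -8.6]
finger_gap: 10.3
grip_force: 79.3
```

```bash
cat >> h.py <<'E'
def to(r,x,y,yaw=5.4):
    p=r.sense()["tool_pos"]; a=np.radians(yaw); d=np.array([x,y])-p[:2]
    print(p.round(1),"tool x,y to go",d@[np.cos(a),np.sin(a)],d@[np.sin(a),-np.cos(a)])
E
python3 - <<'E'
from bench import r
from h import *
stat(r); to(r,502.3,-118)
t=r.snapshot("top");w=world(t)
Q=w[int(150*.64):int(215*.64),int(385*.64):int(418*.64)].reshape(-1,3);m=(Q[:,2]>12); print("mir",Q[m].min(0).round(),Q[m].max(0).round())
E
```

```text
{'time': np.float64(15.28), 'tool_pos': array([507.19,  23.23, 157.29]), 'tcp_rot': array([-179.87,    0.29,    5.64]), 'ft_force': array([ 0.77,  0.53, -8.62]), 'wrist_torque': array([-0.02,  0.03, -0.02]), 'finger_gap': np.float64(10.27)}
tool F [ 0.81593354 -0.45497225  8.6213238 ] T [-0.01637348 -0.02830088  0.0222831 ]
[507.2  23.2 157.3] tool x,y to go -18.1601213080815 140.13899138443577
mir [523.  56.  12.] [756. 110. 573.]
```

Emit:
send_rows([
  [-6, 47, 0, 0, 0, 0],
  [-6, 47, 0, 0, 0, 0],
  [-6, 46, 0, 0, 0, 0],
  [0, 0, 30, 0, 0, 0],
  [0, 0, 40, 0, 0, 0],
])

```text
time: 15.95
tool_pos: [504.0, -119.1, 88.3]
tcp_rot: [-180.0, 0.0, 5.5]
ft_force: [1.1, -0.2, -8.6]
finger_gap: 10.4
grip_force: 80.1
```

Emit:
send_rows([
  [0, 0, 25, 0, 0, 0],
  [0, 0, 12, 0, 0, 0],
  [0, 0, 0, 0, 0, 0],
  [0, 0, 0, 0, 0, 0],
])

```text
time: 16.45
tool_pos: [503.7, -118.0, 52.2]
tcp_rot: [-179.9, 0.1, 5.5]
ft_force: [0.1, -0.5, -8.3]
finger_gap: 10.4
grip_force: 80.0
```

Run:
```python
from bench import r
from h import *
stat(r); to(r,502.3,-118)
```

```text
{'time': np.float64(16.45), 'tool_pos': array([ 503.75, -118.02,   52.19]), 'tcp_rot': array([-1.7994e+02,  1.1000e-01,  5.4800e+00]), 'ft_force': array([ 0.11, -0.54, -8.33]), 'wrist_torque': array([ 0.01,  0.03, -0.03]), 'finger_gap': np.float64(10.45)}
tool F [0.06120049 0.5477455  8.33090095] T [ 0.01209945 -0.02546593  0.0339337 ]
[ 503.7 -118.    52.2] tool x,y to go -1.4380208831690784 -0.15622738990433116
```

Underside is about 17.5 mm up. I'll lower it gently, watching the force.

Emit:
send_rows([
  [0, 0, 6, 0, 0, 0],
  [0, 0, 4, 0, 0, 0],
  [0, 0, 3, 0, 0, 0],
  [0, 0, 2, 0, 0, 0],
  [0, 0, 0, 0, 0, 0],
])

```text
time: 17.08
tool_pos: [502.3, -117.6, 35.4]
tcp_rot: [-179.9, 0.3, 5.5]
ft_force: [-0.1, -0.2, -7.7]
finger_gap: 10.2
grip_force: 80.1
```

Emit:
send_rows([
  [0, 0, 1, 0, 0, 0],
  [0, 0, 1, 0, 0, 0],
  [0, 0, 0, 0, 0, 0],
])

```text
time: 17.45
tool_pos: [502.7, -117.8, 34.8]
tcp_rot: [-179.9, 0.2, 5.5]
ft_force: [-5.9, 0.9, 3.8]
finger_gap: 10.6
grip_force: 81.8
```

Emit:
send_rows([
  [0, 0, 0, 0, 0, 0],
  [0, 0, 0, 0, 0, 0],
  [0, 0, 0, 0, 0, 0],
], grip=-1)

```text
time: 17.82
tool_pos: [503.1, -117.9, 34.2]
tcp_rot: [-179.9, 0.2, 5.5]
ft_force: [0.0, -0.8, 0.2]
finger_gap: 64.6
grip_force: 0.0
```

Emit:
send_rows([
  [0, 0, -15, 0, 0, 0],
  [0, 0, -30, 0, 0, 0],
  [0, 0, -40, 0, 0, 0],
  [0, 0, -40, 0, 0, 0],
  [0, 0, -20, 0, 0, 0],
])

```text
time: 18.45
tool_pos: [504.5, -118.4, 182.9]
tcp_rot: [-180.0, -0.0, 5.5]
ft_force: [-0.1, 0.2, -1.1]
finger_gap: 85.1
grip_force: 0.0
```

Emit:
send_rows([
  [0, -50, 0, 0, 0, -0.175],
  [0, 0, 0, 0, 0, -0.175],
  [0, 0, 0, 0, 0, -0.175],
  [0, 0, 0, 0, 0, -0.175],
  [0, 0, 0, 0, 0, -0.175],
])

```text
time: 19.08
tool_pos: [498.6, -68.1, 180.1]
tcp_rot: [-179.8, 0.0, 55.9]
ft_force: [-1.3, -0.5, -0.5]
finger_gap: 85.4
grip_force: 0.0
```

Emit:
send_rows([
  [0, 0, 0, 0, 0, -0.175],
  [0, 0, 0, 0, 0, -0.175],
  [0, 0, 0, 0, 0, -0.175],
  [55, 0, 0, 0, 0, -0.175],
  [55, 0, 0, 0, 0, 0],
])

```text
time: 19.7
tool_pos: [497.6, 42.2, 180.4]
tcp_rot: [-179.9, -0.1, 95.7]
ft_force: [1.4, 0.4, -0.1]
finger_gap: 85.6
grip_force: 0.0
```

Emit:
send_rows([
  [0, 0, 0, 0, 0, 0],
  [0, 0, 0, 0, 0, 0],
])

```text
time: 19.95
tool_pos: [497.3, 41.3, 179.9]
tcp_rot: [-179.8, -0.1, 95.7]
ft_force: [0.2, 0.4, -0.0]
finger_gap: 85.3
grip_force: 0.0
```

Run:
```python
from bench import r
from h import *
stat(r)
s=r.snapshot("side"); t=r.snapshot("top"); pickle.dump((s,t),open("n3.pkl","wb"))
a=overlay(t,(502.5,-118),-84.6,CAR(0),245,115,345,215,3.9)
u,v=map(int,proj(s,(502,-80,30)))
b=overlay(s,(502.5,-118),-84.6,CAR(0),u-50,v-55,u+50,v+45,3.9)
cv2.imwrite("pics/p1.png",np.hstack([a,b]))
```

```text
{'time': np.float64(19.95), 'tool_pos': array([497.31,  41.27, 179.86]), 'tcp_rot': array([-1.7983e+02, -9.0000e-02,  9.5740e+01]), 'ft_force': array([ 0.22,  0.37, -0.02]), 'wrist_torque': array([0.02, 0.04, 0.03]), 'finger_gap': np.float64(85.31)}
tool F [0.34124797 0.25819472 0.02037941] T [ 0.0336824   0.01964569 -0.02540151]
```

View pics/p1.png

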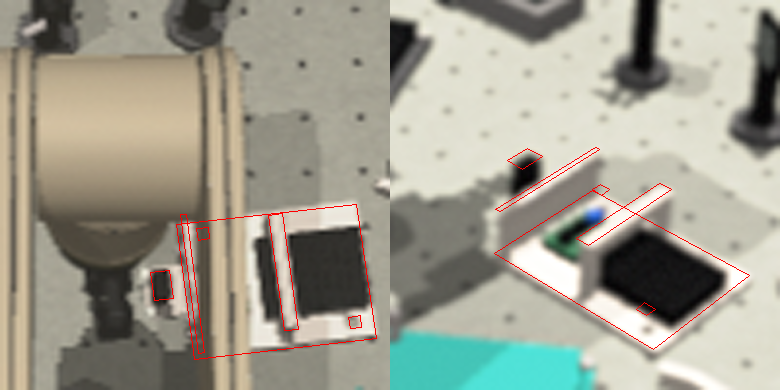

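The carrier sits as planned, with the post at world ≈ (492.7,−14.5), aligned with the bay within about 1–2 mm. Next I grip the post.

Emit:
send_rows([
  [-27, -5, 0, 0, 0, 0.004],
  [-28, -5, 30, 0, 0, 0],
  [0, 0, 45, 0, 0, 0],
  [0, 0, 40, 0, 0, 0],
  [0, 0, 25, 0, 0, 0],
])

```text
time: 20.68
tool_pos: [490.5, -15.5, 36.7]
tcp_rot: [-179.6, -0.1, 95.3]
ft_force: [-0.2, 0.1, 0.3]
finger_gap: 85.5
grip_force: 0.0
```

Emit:
send_rows([
  [0, 0, 12, 0, 0, 0],
  [0, 0, 3, 0, 0, 0],
  [0, 0, 0, 0, 0, 0],
])

```text
time: 21.05
tool_pos: [492.6, -14.4, 24.9]
tcp_rot: [-179.8, -0.1, 95.4]
ft_force: [0.1, -0.4, 0.4]
finger_gap: 85.6
grip_force: 0.0
```

Run:
```python
from bench import r
from h import *
stat(r); to(r,492.7,-14.5,95.5)
```

```text
{'time': np.float64(21.05), 'tool_pos': array([492.59, -14.4 ,  24.88]), 'tcp_rot': array([-1.7985e+02, -1.0000e-01,  9.5440e+01]), 'ft_force': array([ 0.13, -0.43,  0.36]), 'wrist_torque': array([-0.02, -0.02, -0.  ]), 'finger_gap': np.float64(85.6)}
tool F [-0.43637     0.09374914 -0.36444174] T [-0.01387195 -0.01929533  0.00255867]
[492.6 -14.4  24.9] tool x,y to go -0.10542974070435122 0.10051306659206002
```

Emit:
send_rows([
  [0, 0, 0, 0, 0, 0],
  [0, 0, 0, 0, 0, 0],
  [0, 0, 0, 0, 0, 0],
  [0, 0, 0, 0, 0, 0],
], grip=1, grip_force=60)

```text
time: 21.55
tool_pos: [492.4, -13.9, 24.5]
tcp_rot: [-179.9, -0.1, 95.5]
ft_force: [-0.3, 0.7, 4.3]
finger_gap: 23.0
grip_force: 59.7
```

Emit:
send_rows([
  [-4, 0, 0, 0, 0, 0],
  [-6, 0, 0, 0, 0, 0],
  [-6, 0, 0, 0, 0, 0],
  [-6, 0, 0, 0, 0, 0],
  [-6, 0, 0, 0, 0, 0],
])

```text
time: 22.18
tool_pos: [495.1, -41.0, 24.5]
tcp_rot: [-179.8, -0.2, 95.5]
ft_force: [-0.8, 7.3, 6.9]
finger_gap: 22.9
grip_force: 59.9
```

Run:
```python
from bench import r
from h import *
stat(r)
```

```text
{'time': np.float64(22.18), 'tool_pos': array([495.09, -41.04,  24.51]), 'tcp_rot': array([-179.85,   -0.21,   95.48]), 'ft_force': array([-0.76,  7.29,  6.89]), 'wrist_torque': array([ 1.02, -0.24,  0.06]), 'finger_gap': np.float64(22.92)}
tool F [ 7.32935983 -0.06207674 -6.89264316] T [-0.34092791  0.99411673 -0.05611528]
```

Emit:
send_rows([
  [-6, 0, -1, 0, 0, 0],
  [-6, 0, 0, 0, 0, 0],
  [-6, 0, 0, 0, 0, 0],
  [-6, 0, 0, 0, 0, 0],
  [-6, 0, 0, 0, 0, 0],
])

```text
time: 22.8
tool_pos: [497.1, -72.2, 24.6]
tcp_rot: [-179.7, -0.1, 95.5]
ft_force: [-0.3, 3.1, -1.0]
finger_gap: 23.5
grip_force: 59.1
```

Run:
```python
from bench import r
from h import *
stat(r)
```

```text
{'time': np.float64(22.8), 'tool_pos': array([497.09, -72.16,  24.57]), 'tcp_rot': array([-1.7974e+02, -1.3000e-01,  9.5460e+01]), 'ft_force': array([-0.32,  3.09, -1.  ]), 'wrist_torque': array([ 0.51, -0.24,  0.12]), 'finger_gap': np.float64(23.49)}
tool F [ 3.10581126 -0.02892702  1.00101657] T [-0.28957404  0.48373413 -0.12153951]
```

Emit:
send_rows([
  [-8, 0, 0, 0, 0, 0],
  [-8, 0, 0, 0, 0, 0],
  [-8, 0, 0, 0, 0, 0],
  [-8, 0, 0, 0, 0, 0],
  [-8, 0, 0, 0, 0, 0],
])

```text
time: 23.42
tool_pos: [501.0, -112.1, 24.6]
tcp_rot: [-179.8, -0.1, 95.5]
ft_force: [-0.4, 2.9, -2.4]
finger_gap: 23.1
grip_force: 58.9
```

Run:
```python
from bench import r
from h import *
stat(r)
```

```text
{'time': np.float64(23.42), 'tool_pos': array([ 501.03, -112.12,   24.61]), 'tcp_rot': array([-1.7975e+02, -1.3000e-01,  9.5450e+01]), 'ft_force': array([-0.37,  2.95, -2.35]), 'wrist_torque': array([ 0.5 , -0.24,  0.16]), 'finger_gap': np.float64(23.11)}
tool F [ 2.9674215  -0.09228023  2.35113994] T [-0.28496001  0.47492671 -0.15840385]
```

Running freely. Continuing.

Emit:
send_rows([
  [-8, 0, 0.3, 0, 0, 0],
  [-8, 0, 0, 0, 0, 0],
  [-8, 0, 0, 0, 0, 0],
  [-8, 0, 0, 0, 0, 0],
  [-8, 0, 0, 0, 0, 0],
])

```text
time: 24.05
tool_pos: [504.8, -151.4, 24.5]
tcp_rot: [-179.8, -0.2, 95.5]
ft_force: [-3.1, 6.6, 3.3]
finger_gap: 23.1
grip_force: 59.5
```

Emit:
send_rows([
  [-8, 0, 0, 0, 0, 0],
  [-8, 0, 0, 0, 0, 0],
  [-8, 0, 0, 0, 0, 0],
  [-8, 0, 0, 0, 0, 0],
  [-8, 0, 0, 0, 0, 0],
])

```text
time: 24.68
tool_pos: [508.5, -191.0, 24.5]
tcp_rot: [-179.7, -0.2, 95.4]
ft_force: [-3.7, 8.8, 3.5]
finger_gap: 23.1
grip_force: 59.7
```

Emit:
send_rows([
  [-6, 0, 0, 0, 0, 0],
  [-6, 0, 0, 0, 0, 0],
  [-6, 0, 0, 0, 0, 0],
  [-5, 0, 0, 0, 0, 0],
  [-4, 0, 0, 0, 0, 0],
])

```text
time: 25.3
tool_pos: [511.0, -217.7, 24.5]
tcp_rot: [-179.7, -0.2, 95.4]
ft_force: [-4.2, 9.5, 6.3]
finger_gap: 23.2
grip_force: 59.9
```

Run:
```python
from bench import r
from h import *
stat(r)
```

```text
{'time': np.float64(25.3), 'tool_pos': array([ 510.97, -217.66,   24.49]), 'tcp_rot': array([-179.73,   -0.22,   95.44]), 'ft_force': array([-4.21,  9.54,  6.28]), 'wrist_torque': array([ 1.28,  0.13, -0.28]), 'finger_gap': np.float64(23.18)}
tool F [ 9.8991068  -3.28644559 -6.2835691 ] T [0.00415751 1.28972638 0.28385073]
```

Emit:
send_rows([
  [-4, -1, -0.6, 0, 0, 0],
  [-4, 0, 0, 0, 0, 0],
  [-4, 0, 0, 0, 0, 0],
  [-3, 0, 0, 0, 0, 0],
  [-2, 0, 0, 0, 0, 0],
])

```text
time: 25.92
tool_pos: [511.8, -235.2, 24.6]
tcp_rot: [-179.7, -0.1, 95.5]
ft_force: [-2.6, 4.3, -1.3]
finger_gap: 22.8
grip_force: 59.0
```

Emit:
send_rows([
  [-2, 0, 0, 0, 0, 0],
  [-2, 0, 0, 0, 0, 0],
  [0, 0, 0, 0, 0, 0],
])

```text
time: 26.3
tool_pos: [512.4, -238.5, 24.6]
tcp_rot: [-179.8, -0.2, 95.5]
ft_force: [-1.3, 7.5, -0.2]
finger_gap: 23.5
grip_force: 59.0
```

Emit:
send_rows([
  [-2, 0, 0, 0, 0, 0],
  [-2, 0, 0, 0, 0, 0],
  [0, 0, 0, 0, 0, 0],
])

```text
time: 26.68
tool_pos: [513.1, -238.7, 24.6]
tcp_rot: [-179.8, -0.5, 95.5]
ft_force: [-0.7, 25.8, 7.3]
finger_gap: 23.1
grip_force: 60.0
```

Emit:
send_rows([
  [-2, 0, 0, 0, 0, 0],
  [-2, 0, 0, 0, 0, 0],
  [0, 0, 0, 0, 0, 0],
])

```text
time: 27.05
tool_pos: [514.3, -239.1, 24.5]
tcp_rot: [-179.9, -0.8, 95.6]
ft_force: [4.2, 41.6, 10.4]
finger_gap: 23.0
grip_force: 60.6
```

Emit:
send_rows([
  [3, 0, 0, 0, 0, 0],
  [2, 0, 0, 0, 0, 0],
  [0, 0, 0, 0, 0, 0],
])

```text
time: 27.42
tool_pos: [513.6, -238.9, 24.6]
tcp_rot: [-179.9, -0.3, 95.5]
ft_force: [4.8, 17.2, -0.0]
finger_gap: 23.0
grip_force: 59.2
```

Emit:
send_rows([
  [0, 0, 0, 0, 0, 0],
  [0, 0, 0, 0, 0, 0],
  [0, 0, 0, 0, 0, 0],
], grip=-1)

```text
time: 27.8
tool_pos: [512.8, -242.9, 25.2]
tcp_rot: [-179.8, -0.1, 95.4]
ft_force: [-0.2, 0.0, 0.5]
finger_gap: 76.2
grip_force: 0.0
```

Emit:
send_rows([
  [0, 0, -20, 0, 0, 0],
  [0, 0, -40, 0, 0, 0],
  [0, 0, -50, 0, 0, 0],
  [0, 0, -50, 0, 0, 0],
  [0, 0, 0, 0, 0, 0],
])

```text
time: 28.42
tool_pos: [516.4, -244.4, 192.5]
tcp_rot: [179.7, 0.3, 95.4]
ft_force: [1.4, -0.9, -0.3]
finger_gap: 85.5
grip_force: 0.0
```

Run:
```python
from bench import r
from h import *
stat(r); to(r,626.4+22-4,-244.5,5.7)
```

```text
{'time': np.float64(28.42), 'tool_pos': array([ 516.37, -244.42,  192.51]), 'tcp_rot': array([179.69,   0.28,  95.45]), 'ft_force': array([ 1.41, -0.88, -0.3 ]), 'wrist_torque': array([-0.  , -0.03,  0.01]), 'finger_gap': np.float64(85.54)}
tool F [-1.00578908  1.32412089  0.29908487] T [-0.03327057 -0.00756772 -0.0085977 ]
[ 516.4 -244.4  192.5] tool x,y to go 127.38501983916288 12.796373618730149
```

Emit:
send_rows([
  [0, 0, 0, 0, 0, 0.175],
  [0, 0, 0, 0, 0, 0.175],
  [0, 0, 0, 0, 0, 0.175],
  [0, 0, 0, 0, 0, 0.175],
  [0, 0, 0, 0, 0, 0.175],
])

```text
time: 29.05
tool_pos: [513.0, -242.4, 185.0]
tcp_rot: [-179.8, 0.1, 45.0]
ft_force: [-0.3, 0.9, -1.0]
finger_gap: 85.3
grip_force: 0.0
```

Emit:
send_rows([
  [0, 0, 0, 0, 0, 0.175],
  [0, 0, 0, 0, 0, 0.175],
  [0, 0, 0, 0, 0, 0.175],
  [0, 0, 0, 0, 0, 0.17],
  [0, 0, 0, 0, 0, 0],
])

```text
time: 29.68
tool_pos: [513.0, -242.4, 185.0]
tcp_rot: [-179.9, 0.2, 5.6]
ft_force: [0.4, -0.2, -0.4]
finger_gap: 85.5
grip_force: 0.0
```

Emit:
send_rows([
  [45, 4, 0, 0, 0, 0],
  [45, 4, 0, 0, 0, 0],
  [41, 4, 0, 0, 0, 0],
  [0, 0, 0, 0, 0, 0],
  [0, 0, 0, 0, 0, 0],
])

```text
time: 30.3
tool_pos: [644.3, -241.7, 183.8]
tcp_rot: [-179.9, 0.3, 5.7]
ft_force: [-0.4, -0.2, -0.1]
finger_gap: 85.5
grip_force: 0.0
```

Run:
```python
from bench import r
from h import *
stat(r); to(r,648,-245,5.7)
```

```text
{'time': np.float64(30.3), 'tool_pos': array([ 644.28, -241.71,  183.78]), 'tcp_rot': array([-179.86,    0.29,    5.66]), 'ft_force': array([-0.39, -0.18, -0.07]), 'wrist_torque': array([-0.02,  0.02,  0.  ]), 'finger_gap': np.float64(85.51)}
tool F [-0.40135743  0.13788988  0.06868156] T [-0.01524483 -0.01716661 -0.00231507]
[ 644.3 -241.7  183.8] tool x,y to go 3.3716227384769835 3.6459635275804607
```

Emit:
send_rows([
  [3, 4, 40, 0, 0, 0],
  [0, 0, 45, 0, 0, 0],
  [0, 0, 40, 0, 0, 0],
  [0, 0, 25, 0, 0, 0],
  [0, 0, 12, 0, 0, 0],
])

```text
time: 30.92
tool_pos: [645.7, -245.0, 20.9]
tcp_rot: [-179.8, 0.3, 5.5]
ft_force: [0.2, 0.5, 0.0]
finger_gap: 85.3
grip_force: 0.0
```

Emit:
send_rows([
  [0, 0, 0, 0, 0, 0],
  [0, 0, 0, 0, 0, 0],
  [0, 0, 0, 0, 0, 0],
  [0, 0, 0, 0, 0, 0],
  [0, 0, 0, 0, 0, 0],
], grip=1, grip_force=50)

```text
time: 31.55
tool_pos: [648.4, -244.6, 24.3]
tcp_rot: [-179.9, 0.1, 5.5]
ft_force: [-3.2, 5.0, 8.2]
finger_gap: 28.6
grip_force: 49.1
```

Knob gripped. Pushing it in along −x of the tool.

Emit:
send_rows([
  [-4, 0, 0, 0, 0, 0],
  [-5, 0, 0, 0, 0, 0],
  [-5, 0, 0, 0, 0, 0],
  [-5, 0, 0, 0, 0, 0],
  [-4, 0, 0, 0, 0, 0],
])

```text
time: 32.17
tool_pos: [626.3, -246.5, 24.5]
tcp_rot: [-179.9, 0.0, 5.5]
ft_force: [11.1, 7.3, -2.4]
finger_gap: 28.5
grip_force: 49.4
```

Emit:
send_rows([
  [0, 0, 0, 0, 0, 0],
  [0, 0, 0, 0, 0, 0],
])

```text
time: 32.42
tool_pos: [626.5, -246.5, 24.4]
tcp_rot: [-179.9, 0.0, 5.5]
ft_force: [2.7, 5.9, 5.5]
finger_gap: 28.5
grip_force: 50.1
```

Emit:
send_rows([
  [0, 0, 0, 0, 0, 0],
  [0, 0, 0, 0, 0, 0],
  [0, 0, 0, 0, 0, 0],
  [0, 0, 0, 0, 0, 0],
], grip=-1)

```text
time: 32.92
tool_pos: [624.4, -247.5, 22.1]
tcp_rot: [-179.9, 0.2, 5.5]
ft_force: [-0.3, -0.2, -0.3]
finger_gap: 85.5
grip_force: 0.0
```

Emit:
send_rows([
  [0, 0, -20, 0, 0, 0],
  [0, 0, -40, 0, 0, 0],
  [0, 0, -50, 0, 0, 0],
  [0, 0, -50, 0, 0, 0],
  [0, 0, -20, 0, 0, 0],
])

```text
time: 33.55
tool_pos: [627.3, -248.6, 208.8]
tcp_rot: [179.9, -0.2, 5.5]
ft_force: [1.2, -0.5, 0.6]
finger_gap: 86.0
grip_force: 0.0
```

Emit:
send_rows([
  [0, -50, 0, 0, 0, 0],
  [0, -60, 0, 0, 0, 0],
  [0, -60, 0, 0, 0, 0],
  [0, -60, 0, 0, 0, 0],
  [0, -60, 0, 0, 0, 0],
])

```text
time: 34.17
tool_pos: [596.8, 42.8, 203.0]
tcp_rot: [-179.9, 0.2, 5.5]
ft_force: [0.9, -0.0, -0.4]
finger_gap: 85.6
grip_force: 0.0
```

Emit:
send_rows([
  [-40, -30, 0, 0, 0, 0],
  [-40, 0, 0, 0, 0, 0],
  [0, 0, 0, 0, 0, 0],
  [0, 0, 0, 0, 0, 0],
])

```text
time: 34.67
tool_pos: [515.5, 63.1, 203.8]
tcp_rot: [-179.9, 0.2, 5.5]
ft_force: [0.5, -0.1, 0.0]
finger_gap: 85.7
grip_force: 0.0
```

Run:
```python
from bench import r
from h import *
stat(r)
s=r.snapshot("side"); t=r.snapshot("top")
a=overlay(t,(523.8,-341.5),-84.6,CAR(0)[:1]+CAR(0)[2:4]+RACK[3:],325,130,425,230,3.9)
u,v=map(int,proj(s,(540,-290,50)))
b=cv2.resize(s["img"][v-50:v+50,u-50:u+50],None,fx=3.9,fy=3.9,interpolation=cv2.INTER_CUBIC)
cv2.imwrite("pics/f1.png",np.hstack([a,b]))
w=world(t)
def reg(x0,y0,x1,y1): return np.s_[int(y0*.64):int(y1*.64),int(x0*.64):int(x1*.64)]
for n,q in dict(mir=(385,150,418,215),lens=(445,155,480,205),reel=(390,325,435,375),meter=(275,170,360,225)).items():
    Q=w[reg(*q)].reshape(-1,3);m=(Q[:,2]>12)&(Q[:,2]<175); print(n,Q[m].min(0).round(),Q[m].max(0).round())
```

```text
{'time': np.float64(34.67), 'tool_pos': array([515.45,  63.12, 203.82]), 'tcp_rot': array([-1.7988e+02,  1.6000e-01,  5.5000e+00]), 'ft_force': array([ 0.53, -0.1 ,  0.02]), 'wrist_torque': array([-0.01,  0.  ,  0.01]), 'finger_gap': np.float64(85.72)}
tool F [ 0.51556737  0.14947604 -0.01814067] T [-0.00900415 -0.00124456 -0.00645951]
mir [701.  57. 111.] [753. 110. 171.]
lens [717. -80.  12.] [755. -31. 119.]
reel [380.  34.  49.] [408.  97.  64.]
meter [675. 186.  12.] [768. 340.  44.]
```

View pics/f1.png

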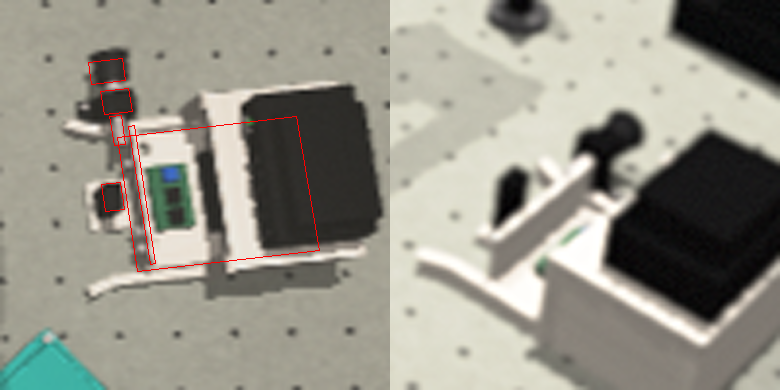

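Run:
```python
from bench import r
from h import *
t=r.snapshot("top"); w=world(t)
R=w[130:230,325:425].reshape(-1,3); R=R[~np.isnan(R[:,2])]
c,sn=np.cos(np.radians(-84.6)),np.sin(np.radians(-84.6)); d=R[:,:2]-[523.8,-341]
X=d[:,0]*c+d[:,1]*sn; Y=-d[:,0]*sn+d[:,1]*c; Z=R[:,2]
m=(Z>76)&(Z<84); print("roof edge",[np.sort(X[m&(abs(Y-y)<10)])[:3].round(1) for y in(-40,-20,0,20,40)])
m=(Z>46)&(Z<54)&(X<-65)&(abs(Y)<58); print("panel",[X[m&(abs(Y-y)<10)].round(1) for y in(-45,-25,25,40)])
m=(Z>54)&(Z<62)&(X<-90)&(abs(Y)<25); print("post",X[m].mean(),X[m].min(),X[m].max(),Y[m].mean(),m.sum())
m=(Z>5)&(Z<11)&(abs(Y)<25)&(X<-85); print("tongue end",np.sort(X[m])[:4],Y[m].min(),Y[m].max())
b=(Z>35)&(Z<65)&(Y>100)&(abs(X+88)<30); print("knob",X[b].min(),X[b].max(),Y[b].max())
```

```text
roof edge [array([-21.7, -21.5, -20.8]), array([-21.6, -21. , -20.1]), array([-21.1, -20.9, -20.7]), array([-20.4, -20.4, -20. ]), array([-21.4, -20.8, -20.4])]
panel [array([-78.3, -75.4, -79.1, -76.2, -78.6, -79.4, -77.4, -76.9, -74.8,
       -80.1, -78.3, -74.8]), array([-78.9, -75.4, -79.3, -76.2, -79.7, -77.1, -80. , -76.8, -74.5,
       -79.9, -77.8, -74.5, -78.7, -75.4]), array([-78.2, -75.6, -79.6, -75.6, -78.2, -75.9, -77.2, -76.9, -77.9,
       -73.9]), array([-79.9, -76.5, -85.8, -79.7, -80.1, -77.6, -79.5, -77.4, -78.5,
       -73.3, -78.2, -75.6])]
post -103.4642743703699 -111.88879332737373 -95.16863897103626 -0.7379550390875108 30
tongue end [-189.93083857 -182.54135925 -182.06084869 -181.21929893] -24.12537258865813 24.779016829450434
knob -102.1349129702048 -69.83922694303217 128.73623299224178
```

The panel spans −80 to −75 and the post sits at −103.5 in chassis x, so the carrier is home. The knob is in and the bystanders I could measure have not moved.

```bash
python3 -c "
from bench import r
print(r.hand_in())"
```

```text
the job is handed in; nothing more can be done
None
```

The job is done and handed in at about 35 s: the carrier is fully home against the stop, the knob is pushed in so the bolt locks it, and the last camera check showed the bystanders where they stood.

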